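Load the sampler racks with bottles and vials

TASK

Load the sampler for the next run: stand the two wide septum bottles in the two wide wells of the one rack and the two slim septum vials in the two narrow wells of the other, one to a well, upright and right down on the well floor. They are glass, so set them down, do not drop them, and leave the squat jars, the beaker and the red cap on the bench where they are.

Things in the scene. Friction and masses are not known exactly. Their poses are not given: they have to be found in the camera images.
- bottle_a: Wide amber glass bottle, paper label, white screw cap with a dark septum disc. Body 46 mm across, straight from 5 to 70 mm up (bevelled foot 38 mm), shoulder to 80 mm, cap 40 mm across; 98 mm tall, about 0.17 kg. Origin: centre of its underside, z up. One of two alike, for the wells of rack_wide. Starts standing on the bench (z = 0).
- bottle_b: Wide amber glass bottle, paper label, white screw cap with a dark septum disc. Body 46 mm across, straight from 5 to 70 mm up (bevelled foot 38 mm), shoulder to 80 mm, cap 40 mm across; 98 mm tall, about 0.17 kg. Origin: centre of its underside, z up. One of two alike, for the wells of rack_wide. Starts standing on the bench (z = 0).
- vial_a: Slim amber glass vial, paper label, white screw cap with a dark septum disc. Body 28 mm across, straight from 4 to 74 mm up (bevelled foot 21 mm), cap 25 mm across from 80 mm; 95 mm tall, about 0.07 kg. Origin: centre of its underside, z up. One of two alike, for the wells of rack_narrow. Starts standing on the bench (z = 0).
- vial_b: Slim amber glass vial, paper label, white screw cap with a dark septum disc. Body 28 mm across, straight from 4 to 74 mm up (bevelled foot 21 mm), cap 25 mm across from 80 mm; 95 mm tall, about 0.07 kg. Origin: centre of its underside, z up. One of two alike, for the wells of rack_narrow. Starts standing on the bench (z = 0).
- rack_wide: White rack with two wide round wells, both empty, dark well floors; fixed on the sampler's black deck, 20 mm above the bench. 80 mm (x) by 160 mm (y), 34 mm tall; origin: centre of its underside. Wells on its y axis at +37 and -37 mm, 60 mm across, floor 6 mm above the origin, rim at 34 mm. Beyond it on the deck (x over 0.75) a full rack of vials, tops 0.12 m above the bench.
- rack_narrow: White rack with two narrow round wells, both empty, dark well floors; fixed on the sampler's black deck, 20 mm above the bench. 62 mm (x) by 134 mm (y), 34 mm tall; origin: centre of its underside. Wells on its y axis at +30 and -30 mm, 44 mm across, floor 6 mm above the origin, rim at 34 mm. The sampler's housing, 0.24 m high, stands to its right (y below -0.53).
- jar_a: Squat amber jar with a flat black screw cap and no septum, 60 mm across, 44 mm tall, loose on the bench among the others. Not for the sampler: leave it where it stands. Origin: centre of its underside.
- jar_b: Squat amber jar with a flat black screw cap and no septum, 60 mm across, 44 mm tall, loose on the bench among the others. Not for the sampler: leave it where it stands. Origin: centre of its underside.
- beaker: Small open glass beaker, 52 mm across the rim, 68 mm tall, empty, loose on the bench among the others. Leave it where it stands. Origin: centre of its underside.
- cap: Red plastic screw cap of another tube, 35 mm across, 13 mm high, lying loose on the bench. Leave it where it lies. Origin: centre of its underside.

How it is judged:
By the outcome, as a careful person would: the job done as asked, in the order asked, and still so for the second after the job is handed in, with the robot touching nothing.
It also fails if it takes over 109 s, if anything falls off the work surface, if the arm or the gripper's body presses on something with over 40 N, if the wrist force passes 120 N, or if a joint passes its speed limit or range.

ROBOT

A 7-joint arm with a two-finger parallel gripper is mounted at the origin on the work surface. World frame = base frame: x ahead of the robot, y to its left, z up, the work surface at z = 0. Lengths are in m, angles in rad, forces in N, time in s.
With the tool pointing down it reaches from about 0.425 to 0.875 m from the base axis. Payload 4.7 kg.
Tool frame: the origin (TCP) lies at the very end of the fingers, on their centre line; the grasp point (between the pads) lies 19 mm behind it; z points along the fingers, y is the line along which they close (so a half turn about z gives the same grasp; the last joint's range is limited). The gripper opens to 87 mm and grips with 3 to 60 N. Pads are 19 mm wide; open, the fingers measure 117 mm over their backs; the gripper's body (75 mm by 190 mm) begins 51 mm behind the grasp point.
Start: joints at [1.171, 0.321, -0.07, 1.45, 0.023, 1.371, -0.057], TCP at [0.261, -0.595, 0.186] pointing down, gripper open.
Joint ranges: [-2.86, 2.86], [-0.3, 2.09], [-1.38, 1.24], [0.06, 2.45], [-1.56, 4.7], [0.09, 2.05], [-2.69, 2.69]. Speed limits (rad/s): [2.57, 2.57, 3.14, 3.14, 3.14, 3.14, 3.14].

INTERFACE

Orientations are given as a rotation vector (axis times angle).
In Python, from bench import ctrl gives the robot as it stands.
- The arm moves only by the shell command python3 -m jog 'ROWS' [FORCE]. ROWS is JSON, a list that holds one entry, the list of rows, each a list of 7 numbers: the shift along the tool's x, y, z in mm, then the turn, a rotation vector about the tool's x, y, z in degrees, then the finger opening in mm, from 0 to 87. A call has 1 to 10 rows; each row is the pose to reach, as a shift and turn from the pose commanded when the call began, along the tool's axes at that moment; what a row does not reach only later rows make up. A row lasts 1/10 s, in which the tool goes at most 50 mm and 8.59 degrees, less where a joint would pass 70% of its speed; a pose out of reach is approached as far as the arm can. A call with a gripper value outside its range is refused whole. The fingers move at their own pace and stop on an object; FORCE is the grip in N (left out, the last holds). Time passes only in rows, so rows that repeat a pose let the fingers close. It gives the time, the measured TCP pose, the force, the opening and the grip force at its end, in the units of the state.
- ctrl.get_state(): the state, without advancing time (a new reading comes with each control period).
- ctrl.get_image(name): name is "side" or "top" or "wrist"; returns a dict with "image" (384x512x3 uint8, red, green, blue), "depth" (384x512 float32, m along the optical axis (not along the pixel's ray), 0 where there is no reading), "fov_y" (degrees; the focal length in pixels is half the picture's height over the tangent of half this angle, whatever the lens; pixels are square), "cx", "cy" (the principal point, pixels), "rvec" (rotation vector, rad) and "tvec" (3), from world to camera coordinates, as OpenCV has them. Camera axes: x right, y down, z forward; pixel columns grow to the right and rows downward; lengths in m; the calibration is good to about 2 mm. A picture is of the moment at which its call begins.
- ctrl.close_job(): hands the job in; it is judged then, once.
The state is a dict: "time": time; "joint_positions": joint angles; "qd": joint speeds; "joint_torque": joint torques, N m; "position": TCP position; "tool_rot": TCP orientation; "ft_force": force on the tool from outside, world axes, zero at the start; "torque": the same for the moment, N m; "grip_width": opening from 0.0 (shut) to 1.0 (fully open); "grip_force": force on a finger pad.
Only numpy, scipy, OpenCV 4.12 (cv2) and the standard library are available. Lean on these libraries where they do the work, as an engineer would, in place of code of your own. Each camera call takes 0.05 s, during which the arm holds its last target. There are 200 camera calls.

## Working session

There is one attempt and no reset: what is moved stays moved. The work goes in short steps, Python scripts to look and compute and a shell command to move; the robot and the scene stay as the last step left them, time stands still between calls to the robot, and variables do not carry over. Pictures are saved under pics/ and viewed, at most 14 in all, crops included, and the job is handed in when it is done.

```bash
mkdir -p pics; ls
cat > h.py <<'E'
import numpy as np, cv2
from bench import ctrl
from scipy.spatial.transform import Rotation as R
def shot(n,fn=None):
    d=ctrl.get_image(n)
    if fn: cv2.imwrite('pics/'+fn,d['image'][:,:,::-1])
    return d
def cloud(d):
    h,w=d['depth'].shape; f=h/2/np.tan(np.radians(d['fov_y'])/2)
    v,u=np.mgrid[:h,:w]; z=d['depth']
    P=np.stack([(u-d['cx'])*z/f,(v-d['cy'])*z/f,z],-1)
    Rm=R.from_rotvec(np.ravel(d['rvec'])).as_matrix()
    W=(P-np.ravel(d['tvec']))@Rm
    W[z==0]=np.nan
    return W
E
python3 - <<'E'
from h import *
for n in('top','side'):
    d=shot(n,n+'0.png'); W=cloud(d); np.save(n+'W.npy',W); print({k:d[k] for k in d if k not in('image','depth')})
s=ctrl.get_state(); print({k:np.round(s[k],3) for k in s})
E
```

```text
pics
{'fov_y': 42.21103195035564, 'cx': 254.73634372330164, 'cy': 190.59026174354, 'rvec': array([ 2.15857136, -2.14203446,  0.12065511]), 'tvec': array([0.08566604, 0.53985239, 1.22737194])}
{'fov_y': 50.09349341490825, 'cx': 252.06191073600334, 'cy': 191.70568991755871, 'rvec': array([ 0.75753062, -2.58390881,  1.1503663 ]), 'tvec': array([0.49927969, 0.18170297, 0.7148453 ])}
{'time': np.float64(0.1), 'joint_positions': array([ 1.171,  0.322, -0.07 ,  1.452,  0.023,  1.371, -0.057]), 'qd': array([-0.   , -0.004,  0.   , -0.004,  0.002, -0.002, -0.001]), 'joint_torque': array([ 0.0000e+00, -4.9257e+01, -4.0500e-01, -3.1340e+01, -6.4000e-02,
        3.9000e-02,  0.0000e+00]), 'position': array([ 0.261, -0.595,  0.185]), 'tool_rot': array([-3.073e+00, -6.450e-01,  1.000e-03]), 'ft_force': array([0.881, 0.618, 0.192]), 'torque': array([ 0.035,  0.036, -0.056]), 'grip_force': np.float64(0.0), 'grip_width': np.float64(1.002)}
```

View pics/top0.png

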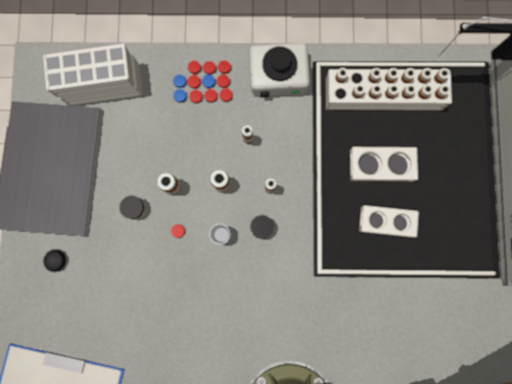

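View pics/side0.png

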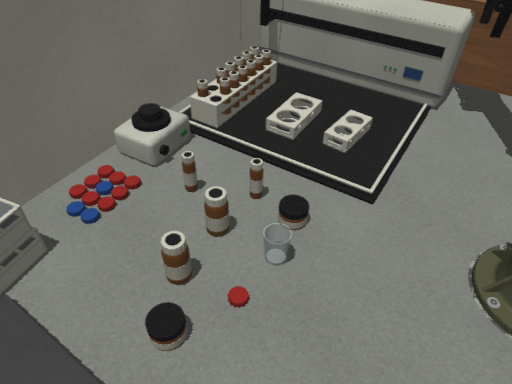

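The top view shows bottles at (168,183) and (220,180), vials at (248,133) and (270,185), jars at (133,208) and (263,227), the beaker at (221,233) and the cap at (178,231). Wide wells are at (369,163) and (399,163), narrow wells at (376,220) and (402,222). I'll turn these into positions next.

Run:
```python
from h import *
T=np.load('topW.npy');S=np.load('sideW.npy')
pts=np.vstack([T.reshape(-1,3),S.reshape(-1,3)])
def med(W,u,v,r,zlo,zhi):
    p=W[v-r:v+r+1,u-r:u+r+1].reshape(-1,3); p=p[(p[:,2]>zlo)&(p[:,2]<zhi)]
    return np.round((p[:,:2].min(0)+p[:,:2].max(0))/2,4),np.round(p.mean(0),4),np.round(np.ptp(p,axis=0),3)
for nm,u,v,zl,zh in[('b1',168,183,.09,.11),('b2',220,180,.09,.11),('v1',248,133,.087,.11),('v2',270,185,.087,.11),('j1',133,208,.038,.06),('j2',263,227,.038,.06),('bk',221,233,.05,.08),('cap',178,231,.008,.03)]:
    c=med(T,u,v,16,zl,zh); print(nm,*c)
    # side refine
    m=(np.linalg.norm(S[...,:2]-c[0],axis=-1)<.03)&(S[...,2]>zl)&(S[...,2]<zh); q=S[m]
    if len(q): print('   side',np.round((q[:,:2].min(0)+q[:,:2].max(0))/2,4),np.round(np.ptp(q,axis=0),3))
for nm,u0,u1,v0,v1 in[('wide',345,425,140,190),('narrow',352,427,198,245)]:
    p=T[v0:v1,u0:u1].reshape(-1,3); p=p[(p[:,2]>.047)&(p[:,2]<.065)]
    print(nm,len(p),p.mean(0),cv2.minAreaRect((p[:,:2]*1000).astype(np.float32)),np.median(p[:,2]))
    q=S.reshape(-1,3); c=p.mean(0)
    q=q[(q[:,2]>.049)&(q[:,2]<.065)&(np.linalg.norm(q[:,:2]-c[:2],axis=1)<.1)]
    r=cv2.minAreaRect((q[:,:2]*1000).astype(np.float32)); print('  side',len(q),r)
```

```text
b1 [0.5533 0.3056] [0.5528 0.3049 0.0976] [0.039 0.04  0.013]
   side [0.5522 0.3052] [0.041 0.04  0.01 ]
b2 [0.5613 0.1771] [0.561  0.1768 0.0977] [0.039 0.042 0.012]
   side [0.5603 0.1758] [0.041 0.04  0.01 ]
v1 [0.6816 0.1105] [0.6806 0.1101 0.0947] [0.025 0.022 0.014]
   side [0.6798 0.11  ] [0.025 0.028 0.01 ]
v2 [0.5504 0.0522] [0.5496 0.0513 0.0946] [0.025 0.024 0.01 ]
   side [0.5481 0.05  ] [0.024 0.027 0.01 ]
j1 [0.4956 0.4025] [0.4951 0.4019 0.0437] [0.058 0.06  0.012]
   side [0.4952 0.4019] [0.059 0.058 0.01 ]
j2 [0.448  0.0721] [0.4483 0.0725 0.0437] [0.058 0.057 0.013]
   side [0.4477 0.0721] [0.059 0.059 0.008]
bk [0.43  0.176] [0.4312 0.179  0.065 ] [0.049 0.05  0.023]
   side [0.4282 0.1747] [0.051 0.052 0.019]
cap [0.4377 0.287 ] [0.4379 0.2879 0.0131] [0.033 0.033 0.011]
   side [0.4369 0.2877] [0.035 0.035 0.007]
wide 1166 [ 0.60947942 -0.23281817  0.053164  ] ((609.44970703125, -234.21319580078125), (161.65553283691406, 81.46305084228516), 88.98827362060547) 0.05322054830766906
  side 704 ((608.6500244140625, -236.81619262695312), (165.3144989013672, 82.41986846923828), 89.6151123046875)
narrow 893 [ 0.46399891 -0.24362363  0.05300336] ((464.31939697265625, -243.732177734375), (135.09657287597656, 62.70795822143555), 84.37773895263672) 0.05298139416547434
  side 591 ((463.58184814453125, -245.95465087890625), (140.62005615234375, 64.05703735351562), 84.28392028808594)
```

```bash
python3 -m jog '[[[0,0,-50,0,0,0,87],[0,0,-100,0,0,0,87],[0,0,-140,0,0,0,87],[32,-24,-140,0,0,-8.5,87],[64,-48,-140,0,0,-17,87],[96,-72,-140,0,0,-25.5,87],[128,-96,-140,0,0,-34,87],[160,-120,-140,0,0,-42.5,87],[192,-144,-140,0,0,-51,87],[226,-168,-140,0,0,-59.5,87]]]' 20
```

```text
time: 1.1
position: [0.4009, -0.349, 0.3261]
tool_rot: [-2.343, -2.092, 0.001]
ft_force: [2.0, 0.6, -0.5]
grip_width: 1.003
grip_force: 0.0
```

```bash
python3 -m jog '[[[45,5,0,0,0,-3.25,87],[90,10,0,0,0,-6.5,87],[135,15,0,0,0,-6.5,87],[180,20,0,0,0,-6.5,87],[225,26,0,0,0,-6.5,87],[270,31,0,0,0,-6.5,87],[315,36,20,0,0,-6.5,87],[360,41,40,0,0,-6.5,87],[405,46,60,0,0,-6.5,87],[450,52,80,0,0,-6.5,87]]]'
```

```text
time: 2.1
position: [0.5054, 0.0918, 0.2456]
tool_rot: [2.227, 2.215, -0.001]
ft_force: [1.6, -0.9, 0.1]
grip_width: 1.002
grip_force: 0.0
```

```bash
python3 -m jog '[[[43,10,0,0,0,0,87],[86,20,20,0,0,0,87],[129,29,40,0,0,0,87],[172,38,60,0,0,0,87],[213,47,80,0,0,0,87],[213,47,95,0,0,0,87],[213,47,95,0,0,0,87]]]'
python3 - <<'E'
from h import *
d=shot('wrist','w1.png'); W=cloud(d); p=W.reshape(-1,3)
s=ctrl.get_state(); print(s['position'])
for c in[(.5525,.305),(.5608,.1763)]:
    q=p[(np.linalg.norm(p[:,:2]-c,axis=1)<.035)&(p[:,2]>.088)&(p[:,2]<.105)]
    if len(q): print(len(q),(q.min(0)+q.max(0))/2,np.ptp(q,axis=0))
E
```

```text
time: 2.8
position: [0.5513, 0.3031, 0.1481]
tool_rot: [-2.222, -2.217, 0.009]
ft_force: [-0.2, -1.3, -0.1]
grip_width: 1.002
grip_force: 0.0
[0.55283769 0.30189781 0.14985938]
1521 [0.55402398 0.30474024 0.09522274] [0.04154038 0.0402853  0.01428289]
367 [0.56179097 0.18879289 0.09447314] [0.03803892 0.01394558 0.01287486]
```

View pics/w1.png

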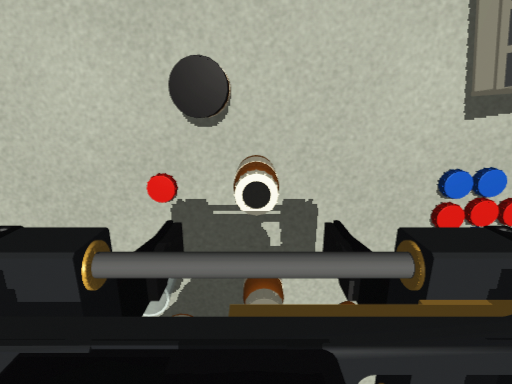

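The wrist view shows bottle 1's cap at (256,193), centred between the fingers at x≈.554, y≈.305. Next I'll descend and grip.

```bash
python3 -m jog '[[[3,1,35,0,0,0,87],[3,1,75,0,0,0,87],[3,1,105,0,0,0,87],[3,1,113,0,0,0,87],[3,1,113,0,0,0,60],[3,1,113,0,0,0,40],[3,1,113,0,0,0,40],[3,1,113,0,0,0,40],[3,1,113,0,0,0,40],[3,1,113,0,0,0,40]]]' 20
```

```text
time: 3.85
position: [0.5549, 0.3061, 0.0389]
tool_rot: [2.227, 2.216, 0.001]
ft_force: [0.4, -0.6, -1.9]
grip_width: 0.538
grip_force: 0.0
```

```bash
python3 -m jog '[[[0,0,0,0,0,0,38],[0,0,0,0,0,0,38],[0,0,0,0,0,0,38]]]' 20
```

```text
time: 4.15
position: [0.5544, 0.3061, 0.0384]
tool_rot: [-2.227, -2.216, 0.001]
ft_force: [-0.7, -0.2, 1.6]
grip_width: 0.459
grip_force: 18.7
```

Run:
```python
from h import *
d=shot('side'); W=cloud(d); i=d['image'][160:320,90:260,::-1]
cv2.imwrite('pics/s1.png',cv2.resize(i,None,fx=3.5,fy=3.5))
print(ctrl.get_state()['grip_width'],ctrl.get_state()['grip_force'])
```

```text
0.45772565089935713 18.662354758707806
```

View pics/s1.png

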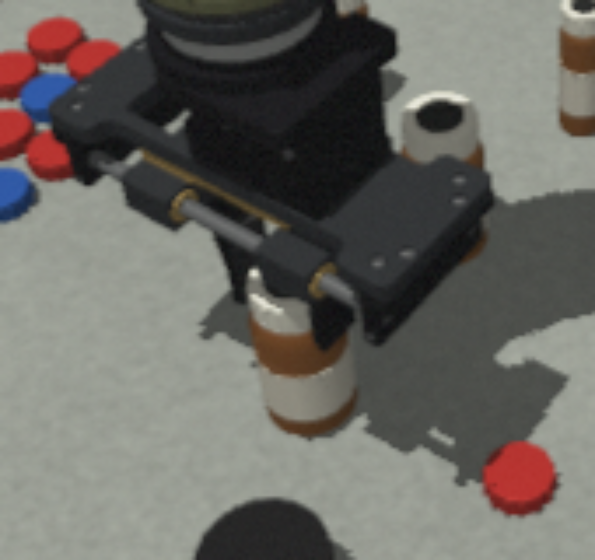

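The fingers seem to hold the cap (opening 40 mm) and not the body, so the tips sit higher than the reported TCP. I'll measure the real fingertip height from depth.

Run:
```python
from h import *
d=shot('side'); W=cloud(d); im=d['image'].astype(int)
dark=(im.max(-1)<60)
m=dark&(np.abs(W[...,0]-.5544)<.06)&(np.abs(W[...,1]-.306)<.06)&(W[...,2]>.01)
ys,xs=np.where(m); o=np.argsort(W[ys,xs,2])[:25]
for k in o[::2]: print(xs[k],ys[k],np.round(W[ys[k],xs[k]],3),im[ys[k],xs[k]])
for u,v in[(183,255),(183,258),(183,262),(181,270),(172,265),(172,250)]: print(u,v,np.round(W[v,u],3),im[v,u])
s=ctrl.get_state(); print(s['position'],s['joint_positions'])
```

```text
188 255 [0.532 0.297 0.063] [49 34 22]
185 258 [0.531 0.305 0.064] [53 36 27]
183 260 [0.531 0.311 0.065] [56 41 25]
182 260 [0.531 0.313 0.066] [54 37 29]
180 258 [0.533 0.315 0.072] [55 41 29]
158 246 [0.579 0.316 0.075] [42 43 41]
157 245 [0.581 0.316 0.076] [16 19 16]
158 245 [0.58  0.315 0.076] [18 21 22]
179 255 [0.536 0.313 0.076] [51 39 28]
187 255 [0.525 0.306 0.077] [30 27 21]
183 259 [0.525 0.316 0.077] [30 23 18]
186 256 [0.525 0.309 0.077] [28 25 22]
185 257 [0.524 0.312 0.078] [33 27 25]
183 255 [0.525 0.315 0.086] [16 17 18]
183 258 [0.525 0.316 0.079] [21 19 24]
183 262 [0.532 0.311 0.058] [74 51 31]
181 270 [0.534 0.316 0.041] [121 120 109]
172 265 [0.543 0.325 0.059] [89 57 34]
172 250 [0.541 0.321 0.094] [132 132 121]
[0.55431738 0.30609994 0.03839355] [ 0.09591361  0.53624059 -0.83857779  1.63790085  0.42675148  1.16142297
 -0.85120339]
```

Depth puts the fingertips at z≈.077 when the state reports .038, so the real tips are about 38 mm above the reported TCP. I'll release the cap, go down a further 38 mm and regrip on the body.

```bash
python3 -m jog '[[[0,0,0,0,0,0,75],[0,0,0,0,0,0,75],[0,0,0,0,0,0,75],[0,0,0,0,0,0,75],[0,0,0,0,0,0,75],[0,0,10,0,0,0,75],[0,0,20,0,0,0,75],[0,0,30,0,0,0,75],[0,0,36,0,0,0,75],[0,0,36,0,0,0,75]]]' 20
python3 - <<'E'
from h import *
d=shot('side'); W=cloud(d); im=d['image'].astype(int)
m=(im.max(-1)<35)&(np.abs(W[...,0]-.5544)<.065)&(np.abs(W[...,1]-.306)<.02)&(W[...,2]>.008)
p=W[m]; print(np.round(p[np.argsort(p[:,2])[:8]],3)); s=ctrl.get_state(); print(s['position'],s['grip_width'],s['ft_force'])
E
```

```text
time: 5.25
position: [0.5537, 0.3053, 0.0008]
tool_rot: [-2.226, -2.215, 0.004]
ft_force: [0.6, 0.5, -1.0]
grip_width: 0.86
grip_force: 0.0
[[0.596 0.313 0.036]
 [0.514 0.315 0.038]
 [0.515 0.313 0.038]
 [0.593 0.313 0.039]
 [0.596 0.315 0.039]
 [0.507 0.315 0.04 ]
 [0.59  0.305 0.04 ]
 [0.59  0.311 0.04 ]]
[0.55413863 0.3057422  0.00158064] 0.864624054789561 [ 0.27693598  0.1881466  -0.62612096]
```

```bash
python3 -m jog '[[[0,0,0,0,0,0,40],[0,0,0,0,0,0,40],[0,0,0,0,0,0,40],[0,0,0,0,0,0,40],[0,0,0,0,0,0,40],[0,0,0,0,0,0,40],[0,0,0,0,0,0,40]]]' 20
```

```text
time: 6.0
position: [0.5546, 0.3061, 0.0026]
tool_rot: [2.227, 2.216, -0.0]
ft_force: [-0.1, 0.4, 2.4]
grip_width: 0.522
grip_force: 20.0
```

```bash
python3 -m jog '[[[0,0,-10,0,0,0,40],[0,0,-35,0,0,0,40],[0,0,-70,0,0,0,40],[0,0,-110,0,0,0,40],[0,0,-150,0,0,0,40],[-20,0,-150,0,0,0,40],[-55,3,-150,0,0,0,40],[-95,7,-150,0,0,0,40],[-135,11,-150,0,0,0,40],[-175,15,-150,0,0,0,40]]]' 
python3 -m jog '[[[-40,4,0,0,0,0,40],[-80,8,0,0,0,0,40],[-120,12,0,0,0,0,40],[-160,16,0,0,0,0,40],[-200,20,0,0,0,0,40],[-240,24,0,0,0,0,40],[-280,28,0,0,0,0,40],[-320,32,0,0,0,0,40],[-360,36,0,0,0,0,40],[-385,39,0,0,0,0,40]]]'
```

```text
time: 7.0
position: [0.5686, 0.1293, 0.1528]
tool_rot: [2.226, 2.216, -0.0]
ft_force: [0.6, -1.0, -1.1]
grip_width: 0.527
grip_force: 20.0
time: 8.0
position: [0.6049, -0.259, 0.1524]
tool_rot: [2.231, 2.211, -0.003]
ft_force: [-0.7, 0.0, -2.2]
grip_width: 0.522
grip_force: 20.0
```

```bash
python3 -m jog '[[[-15,0,20,0,0,0,40],[-15,0,50,0,0,0,40],[-15,0,50,0,0,0,40],[-15,0,50,0,0,0,40]]]'
python3 - <<'E'
from h import *
for n in('top','side'):
    d=shot(n,n+'2.png'); W=cloud(d)
    s=ctrl.get_state(); print(n,s['position'],s['tool_rot'])
    m=(np.abs(W[...,0]-.609)<.05)&(np.abs(W[...,1]+.27)<.045)&(W[...,2]>.08)&(W[...,2]<.14)
    im=d['image'].astype(int); b=(im[...,0]-im[...,2]>25)&m|(im.min(-1)>110)&m
    p=W[b]; print(len(p), np.round(p.min(0),3),np.round(p.max(0),3), (p.min(0)+p.max(0))/2)
i=cv2.imread('pics/side2.png')[40:190,220:420]; cv2.imwrite('pics/s2.png',cv2.resize(i,None,fx=3,fy=3))
E
```

```text
time: 8.4
position: [0.6055, -0.2685, 0.1026]
tool_rot: [-2.225, -2.216, -0.0]
ft_force: [-0.2, 0.1, -1.9]
grip_width: 0.523
grip_force: 20.0
top [ 0.6065254  -0.26851473  0.10382185] [2.22512135e+00 2.21635451e+00 1.47863952e-03]
22 [ 0.586 -0.256  0.108] [ 0.624 -0.245  0.139] [ 0.6050991  -0.25047557  0.12351792]
side [ 0.6070268  -0.26866364  0.10448724] [2.22409032e+00 2.21547855e+00 1.95286490e-03]
76 [ 0.582 -0.266  0.102] [ 0.624 -0.245  0.119] [ 0.60254667 -0.25510405  0.11076955]
```

View pics/s2.png

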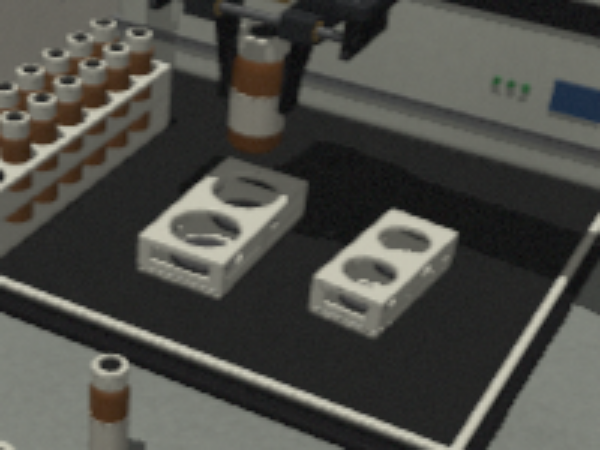

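The bottle hangs upright over the far wide well, with the well at about (245,190) in the crop. I'll correct by +2 mm in x and −3 mm in y and lower it.

```bash
python3 -m jog '[[[-3,2,10,0,0,0,40],[-3,2,25,0,0,0,40],[-3,2,40,0,0,0,40],[-3,2,52,0,0,0,40],[-3,2,60,0,0,0,40],[-3,2,65,0,0,0,40],[-3,2,68,0,0,0,40],[-3,2,70,0,0,0,40],[-3,2,70,0,0,0,40],[-3,2,70,0,0,0,40]]]'
```

```text
time: 9.5
position: [0.6081, -0.2724, 0.033]
tool_rot: [2.226, 2.215, 0.0]
ft_force: [-0.4, -0.1, -0.6]
grip_width: 0.521
grip_force: 20.0
```

```bash
python3 -m jog '[[[0,0,1,0,0,0,40],[0,0,2,0,0,0,40],[0,0,3,0,0,0,40],[0,0,3,0,0,0,40]]]'; python3 -m jog '[[[0,0,0.5,0,0,0,40],[0,0,1,0,0,0,40],[0,0,1,0,0,0,40]]]';python3 - <<'E'
from h import *
a=[]
for _ in range(3):
    shot('side'); s=ctrl.get_state(); a.append(np.r_[s['position'],s['ft_force']])
print(np.round(a,4))
d=shot('side'); W=cloud(d); im=d['image'].astype(int)
m=(np.abs(W[...,0]-.608)<.05)&(np.abs(W[...,1]+.272)<.03)&(W[...,2]>.05)&(im.max(-1)<35); p=W[m]; print(np.round(p[np.argsort(p[:,2])[:6]],3))
E
```

```text
time: 9.9
position: [0.6076, -0.2723, 0.0293]
tool_rot: [-2.227, -2.216, 0.0]
ft_force: [0.4, 0.1, -2.0]
grip_width: 0.523
grip_force: 20.0
time: 10.2
position: [0.6078, -0.2724, 0.0287]
tool_rot: [2.227, 2.216, -0.0]
ft_force: [-0.2, 0.2, -0.4]
grip_width: 0.524
grip_force: 20.0
[[ 0.6078 -0.2724  0.0287 -0.6069 -0.7688  0.1598]
 [ 0.6078 -0.2723  0.0286 -0.5473 -0.1636  0.405 ]
 [ 0.6078 -0.2724  0.0286 -0.4743  0.3857  0.0196]]
[[ 0.582 -0.265  0.065]
 [ 0.635 -0.266  0.065]
 [ 0.633 -0.266  0.066]
 [ 0.637 -0.262  0.067]
 [ 0.578 -0.262  0.067]
 [ 0.637 -0.264  0.069]]
```

```bash
python3 -m jog '[[[0,0,0.5,0,0,0,40],[0,0,1,0,0,0,40],[0,0,1,0,0,0,40],[0,0,1,0,0,0,40]]]'
python3 - <<'E'
from h import *
a=[]
for _ in range(4):
    shot('side'); s=ctrl.get_state(); a.append(np.r_[s['position'],s['ft_force']])
print(np.round(np.mean(a,0),4))
E
```

```text
time: 10.8
position: [0.6078, -0.2724, 0.0286]
tool_rot: [2.227, 2.215, -0.001]
ft_force: [-2.0, 0.4, 6.4]
grip_width: 0.524
grip_force: 20.0
[ 0.6078 -0.2724  0.0286 -2.577   0.6681  5.9701]
```

Contact: 6 N upward with z stopped, so the bottle is on the floor. I'll open, rise and go to bottle 2.

```bash
python3 -m jog '[[[0,0,0,0,0,0,75],[0,0,0,0,0,0,75],[0,0,0,0,0,0,75],[0,0,0,0,0,0,75],[0,0,-20,0,0,0,75],[0,0,-60,0,0,0,75],[0,0,-105,0,0,0,75],[30,0,-115,0,0,0,80],[75,-6,-115,0,0,0,80],[120,-12,-115,0,0,0,80]]]'
python3 -m jog '[[[45,-5,0,0,0,0,80],[90,-9,0,0,0,0,80],[135,-14,0,0,0,0,80],[180,-18,0,0,0,0,80],[225,-23,0,0,0,0,80],[270,-28,0,0,0,0,80],[310,-32,0,0,0,0,80],[329,-35,0,0,0,0,80],[329,-35,10,0,0,0,80],[329,-35,10,0,0,0,80]]]'
python3 - <<'E'
from h import *
d=shot('side','side3.png'); W=cloud(d)
s=ctrl.get_state(); print(s['position'],s['tool_rot'])
i=cv2.imread('pics/side3.png')[40:250,170:420]; cv2.imwrite('pics/s3.png',cv2.resize(i,None,fx=2.5,fy=2.5))
for c in[(.6085,-.2715,.124),(.5608,.1763,.098)]:
    m=(np.linalg.norm(W[...,:2]-c[:2],axis=-1)<.032)&(np.abs(W[...,2]-c[2])<.006); q=W[m]
    print(len(q),(q.min(0)+q.max(0))/2,np.ptp(q,axis=0),np.median(q[:,2]))
E
```

```text
time: 12.0
position: [0.5966, -0.1515, 0.1431]
tool_rot: [2.228, 2.213, 0.002]
ft_force: [0.6, 0.6, -0.4]
grip_width: 0.918
grip_force: 0.0
time: 13.0
position: [0.5622, 0.1759, 0.1307]
tool_rot: [-2.226, -2.216, 0.004]
ft_force: [-0.1, -1.1, -0.0]
grip_width: 0.918
grip_force: 0.0
[0.56280363 0.17481423 0.13114538] [-2.22881356 -2.21394735  0.00396357]
120 [ 0.60386606 -0.27294368  0.12205961] [0.03833638 0.03881289 0.00786449] 0.12365895368546032
291 [0.56037275 0.17602333 0.09645397] [0.04036134 0.04045474 0.00852801] 0.09735222440241942
```

View pics/s3.png

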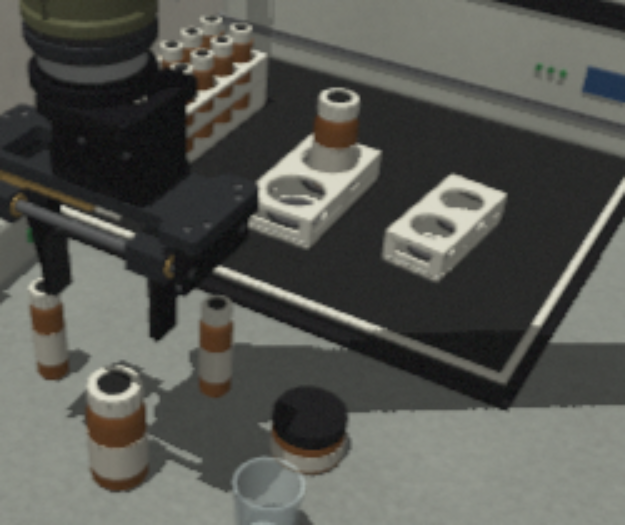

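Bottle 1 stands upright in the far well, cap at about (340,97) in the crop with its top at z=.124. The gripper is over bottle 2, so I'll descend and grip.

```bash
python3 -m jog '[[[0,-2,35,0,0,0,80],[0,-2,75,0,0,0,80],[0,-2,110,0,0,0,80],[0,-2,128,0,0,0,80],[0,-2,128,0,0,0,80],[0,-2,128,0,0,0,40],[0,-2,128,0,0,0,40],[0,-2,128,0,0,0,40],[0,-2,128,0,0,0,40],[0,-2,128,0,0,0,40]]]' 20
python3 -m jog '[[[0,0,0,0,0,0,40],[0,0,0,0,0,0,40],[0,0,0,0,0,0,40],[0,0,0,0,0,0,40]]]'
```

```text
time: 14.05
position: [0.5614, 0.177, 0.0051]
tool_rot: [2.226, 2.215, 0.001]
ft_force: [-0.5, 0.5, -0.5]
grip_width: 0.55
grip_force: 0.1
time: 14.45
position: [0.5616, 0.1771, 0.005]
tool_rot: [2.227, 2.215, 0.001]
ft_force: [0.5, 0.1, 3.9]
grip_width: 0.52
grip_force: 20.0
```

```bash
python3 -m jog '[[[0,0,-10,0,0,0,40],[0,0,-35,0,0,0,40],[0,0,-75,0,0,0,40],[0,0,-115,0,0,0,40],[-10,2,-145,0,0,0,40],[-40,6,-150,0,0,0,40],[-80,11,-150,0,0,0,40],[-120,16,-150,0,0,0,40],[-160,21,-150,0,0,0,40],[-200,26,-150,0,0,0,40]]]'
python3 -m jog '[[[-40,5,0,0,0,0,40],[-80,10,0,0,0,0,40],[-120,15,0,0,0,0,40],[-155,20,0,0,0,0,40],[-173,22,10,0,0,0,40],[-174,22,35,0,0,0,40],[-174,22,60,0,0,0,40],[-174,22,75,0,0,0,40],[-174,22,80,0,0,0,40],[-174,22,80,0,0,0,40]]]'
```

```text
time: 15.45
position: [0.5848, -0.0246, 0.154]
tool_rot: [-2.226, -2.215, 0.002]
ft_force: [0.8, 0.7, -1.9]
grip_width: 0.526
grip_force: 20.0
time: 16.45
position: [0.6067, -0.1963, 0.0738]
tool_rot: [-2.225, -2.216, 0.001]
ft_force: [0.1, 0.1, -2.0]
grip_width: 0.522
grip_force: 20.0
```

```bash
python3 -m jog '[[[-1,2,10,0,0,0,40],[-1,2,20,0,0,0,40],[-1,2,29,0,0,0,40],[-1,2,35,0,0,0,40],[-1,2,38,0,0,0,40],[-1,2,40,0,0,0,40],[-1,2,41,0,0,0,40],[-1,2,42,0,0,0,40],[-1,2,42,0,0,0,40],[-1,2,42,0,0,0,40]]]'
python3 -m jog '[[[0,0,0.5,0,0,0,40],[0,0,1,0,0,0,40],[0,0,1,0,0,0,40],[0,0,1,0,0,0,40]]]'
```

```text
time: 17.45
position: [0.6092, -0.1984, 0.0327]
tool_rot: [2.227, 2.216, 0.0]
ft_force: [0.3, 0.5, -2.2]
grip_width: 0.52
grip_force: 20.0
time: 17.85
position: [0.6091, -0.1983, 0.0314]
tool_rot: [2.227, 2.216, -0.0]
ft_force: [-0.3, 0.3, -1.8]
grip_width: 0.524
grip_force: 20.0
```

```bash
python3 -m jog '[[[0,0,0.5,0,0,0,40],[0,0,1,0,0,0,40],[0,0,1,0,0,0,40],[0,0,1,0,0,0,40]]]'
```

```text
time: 18.25
position: [0.6093, -0.1984, 0.031]
tool_rot: [2.227, 2.215, -0.0]
ft_force: [-1.3, 0.6, 3.4]
grip_width: 0.521
grip_force: 20.0
```

Contact at 3.4 N. I'll release and go to the far vial.

```bash
python3 -m jog '[[[0,0,0,0,0,0,75],[0,0,0,0,0,0,75],[0,0,0,0,0,0,75],[0,0,0,0,0,0,75],[0,0,-20,0,0,0,75],[0,0,-60,0,0,0,75],[0,0,-105,0,0,0,75],[30,5,-115,0,0,0,65],[70,15,-115,0,0,0,65],[110,25,-115,0,0,0,65]]]'
python3 -m jog '[[[45,10,0,0,0,0,65],[90,20,0,0,0,0,65],[135,31,0,0,0,0,65],[175,41,0,0,0,0,65],[198,46,0,0,0,0,65],[198,46,15,0,0,0,65],[198,46,15,0,0,0,65]]]'
python3 - <<'E'
from h import *
d=shot('side','side4.png'); W=cloud(d)
s=ctrl.get_state(); print(s['position'],s['tool_rot'])
i=cv2.imread('pics/side4.png')[40:250,170:420]; cv2.imwrite('pics/s4.png',cv2.resize(i,None,fx=2.5,fy=2.5))
for c in[(.6085,-.2715,.124),(.609,-.198,.124),(.6804,.110,.095),(.549,.051,.095)]:
    m=(np.linalg.norm(W[...,:2]-c[:2],axis=-1)<.032)&(np.abs(W[...,2]-c[2])<.006); q=W[m]
    if len(q): print(len(q),(q.min(0)+q.max(0))/2,np.ptp(q,axis=0),np.median(q[:,2]))
E
```

```text
time: 19.25
position: [0.6353, -0.0881, 0.1464]
tool_rot: [2.228, 2.212, 0.001]
ft_force: [-0.4, -0.3, -0.9]
grip_width: 0.759
grip_force: 0.0
time: 19.95
position: [0.6802, 0.109, 0.1277]
tool_rot: [-2.224, -2.216, 0.006]
ft_force: [-0.6, -0.9, -1.3]
grip_width: 0.747
grip_force: 0.0
[0.68077865 0.10744166 0.12856848] [-2.22763702 -2.21419912  0.00550072]
121 [ 0.60445329 -0.27232746  0.12205356] [0.03957714 0.04114094 0.00789812] 0.12342673653232022
135 [ 0.60759543 -0.19839156  0.12198878] [0.03952775 0.03892794 0.00771566] 0.12341577280767109
97 [0.6803688  0.10922944 0.09294412] [0.02586612 0.02544175 0.00786568] 0.09431774113495363
97 [0.54914175 0.05050763 0.09317091] [0.02468273 0.02456538 0.00778735] 0.09423528963738598
```

View pics/s4.png

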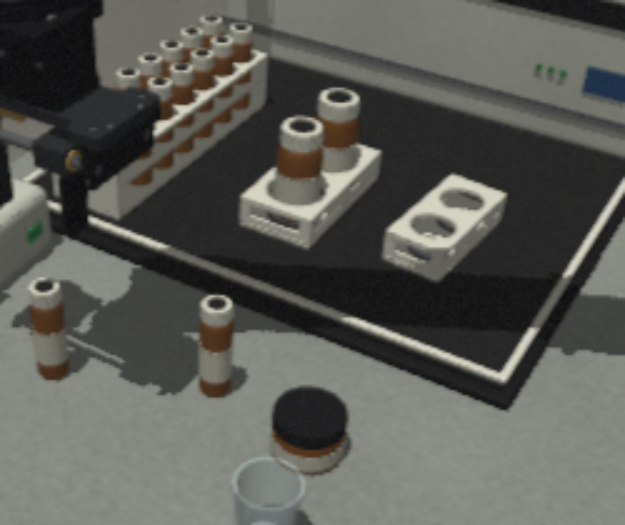

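Both bottles are upright in the wide wells, caps at (302,125) and (340,97), and vial 1 is at (47,285) in the crop. The hotplate stands near that vial, so I'll check its height before descending.

Run:
```python
import numpy as np
for f in('topW.npy','sideW.npy'):
    p=np.load(f).reshape(-1,3); p=p[(p[:,0]>.70)&(p[:,0]<.95)&(p[:,1]>-.06)&(p[:,1]<.2)&(p[:,2]>.015)]
    for x in np.arange(.70,.95,.02):
        q=p[(p[:,0]>=x)&(p[:,0]<x+.02)]
        if len(q): print(round(x,2),len(q),q[:,2].max().round(3),q[:,1].min().round(3),q[:,1].max().round(3))
```

```text
0.78 244 0.071 -0.021 0.176
0.8 647 0.089 -0.044 0.197
0.82 530 0.108 -0.044 0.187
0.84 483 0.108 -0.045 0.188
0.86 449 0.109 -0.042 0.185
0.88 376 0.109 -0.042 0.188
0.9 259 0.087 -0.039 0.107
0.92 1 0.058 -0.019 -0.019
0.78 539 0.068 -0.031 0.175
0.8 749 0.084 -0.045 0.104
0.82 537 0.105 -0.044 0.104
0.84 474 0.106 -0.043 0.106
0.86 374 0.104 -0.04 0.107
0.88 269 0.104 -0.041 0.108
0.9 98 0.083 0.026 0.107
```

Clear: the hotplate only starts beyond x=.78 and is low there. Now I'll grip the vial, gently.

```bash
python3 -m jog '[[[0,0,35,0,0,0,65],[0,0,75,0,0,0,65],[0,0,108,0,0,0,65],[0,0,125,0,0,0,65],[0,0,125,0,0,0,65],[0,0,125,0,0,0,22],[0,0,125,0,0,0,22],[0,0,125,0,0,0,22],[0,0,125,0,0,0,22],[0,0,125,0,0,0,22]]]' 15
python3 -m jog '[[[0,0,0,0,0,0,22],[0,0,0,0,0,0,22],[0,0,0,0,0,0,22],[0,0,0,0,0,0,22]]]'
```

```text
time: 21.0
position: [0.682, 0.1095, 0.0062]
tool_rot: [2.226, 2.215, 0.001]
ft_force: [0.2, -0.3, 0.1]
grip_width: 0.381
grip_force: 0.0
time: 21.4
position: [0.6819, 0.1094, 0.0058]
tool_rot: [2.227, 2.216, 0.001]
ft_force: [0.7, -0.7, 3.3]
grip_width: 0.315
grip_force: 15.0
```

```bash
python3 -m jog '[[[0,0,-10,0,0,0,22],[0,0,-35,0,0,0,22],[0,0,-75,0,0,0,22],[0,0,-115,0,0,0,22],[-10,-6,-145,0,0,0,22],[-40,-23,-150,0,0,0,22],[-75,-43,-150,0,0,0,22],[-110,-63,-150,0,0,0,22],[-145,-83,-150,0,0,0,22],[-180,-103,-150,0,0,0,22]]]'
python3 -m jog '[[[-35,-20,0,0,0,0,22],[-70,-40,0,0,0,0,22],[-105,-61,0,0,0,0,22],[-140,-81,0,0,0,0,22],[-175,-102,0,0,0,0,22],[-200,-116,0,0,0,0,22],[-204,-118,15,0,0,0,22],[-204,-118,40,0,0,0,22],[-204,-118,50,0,0,0,22],[-204,-118,50,0,0,0,22]]]'
python3 - <<'E'
from h import *
d=shot('side','side5.png'); W=cloud(d); im=d['image'].astype(int)
s=ctrl.get_state(); print(s['position'],s['tool_rot'])
i=cv2.imread('pics/side5.png')[40:190,250:450]; cv2.imwrite('pics/s5.png',cv2.resize(i,None,fx=3,fy=3))
E
```

```text
time: 22.4
position: [0.5765, -0.0713, 0.1556]
tool_rot: [2.227, 2.216, -0.001]
ft_force: [-0.1, -0.5, -0.9]
grip_width: 0.318
grip_force: 15.0
time: 23.4
position: [0.4578, -0.2717, 0.1038]
tool_rot: [-2.223, -2.215, 0.0]
ft_force: [-0.7, -0.1, -0.5]
grip_width: 0.319
grip_force: 15.0
[ 0.45875966 -0.27228884  0.10506641] [-2.22406057e+00 -2.21661590e+00 -3.15077859e-04]
```

View pics/s5.png

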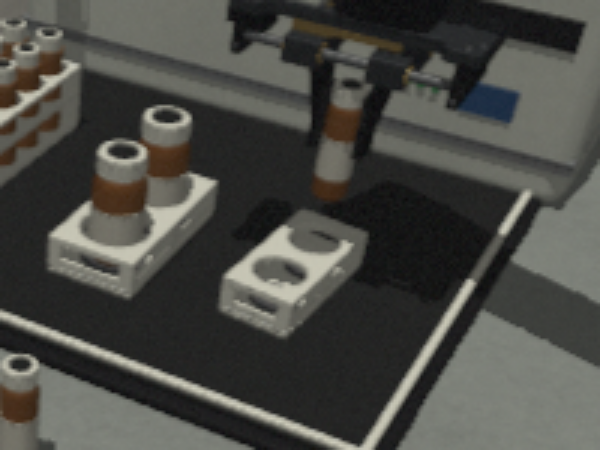

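The vial hangs upright over the far narrow well, which is at about (325,230) in the crop. Now I'll lower it.

```bash
python3 -m jog '[[[-2,2,15,0,0,0,22],[-2,2,32,0,0,0,22],[-2,2,48,0,0,0,22],[-2,2,58,0,0,0,22],[-2,2,64,0,0,0,22],[-2,2,67,0,0,0,22],[-2,2,69,0,0,0,22],[-2,2,70,0,0,0,22],[-2,2,70,0,0,0,22],[-2,2,70,0,0,0,22]]]'
python3 -m jog '[[[0,0,0.5,0,0,0,22],[0,0,1,0,0,0,22],[0,0,1,0,0,0,22],[0,0,1,0,0,0,22]]]'
```

```text
time: 24.45
position: [0.461, -0.2757, 0.0358]
tool_rot: [2.227, 2.215, -0.0]
ft_force: [0.1, 0.5, -0.8]
grip_width: 0.316
grip_force: 15.0
time: 24.85
position: [0.4607, -0.2756, 0.0345]
tool_rot: [2.227, 2.216, -0.0]
ft_force: [0.4, 0.1, -0.8]
grip_width: 0.313
grip_force: 15.0
```

```bash
python3 -m jog '[[[0,0,0.5,0,0,0,22],[0,0,1,0,0,0,22],[0,0,1.5,0,0,0,22],[0,0,2,0,0,0,22],[0,0,2,0,0,0,22],[0,0,2,0,0,0,22]]]'; python3 -m jog '[[[0,0,0.5,0,0,0,22],[0,0,1,0,0,0,22],[0,0,1,0,0,0,22],[0,0,1,0,0,0,22]]]'
```

```text
time: 25.45
position: [0.4607, -0.2755, 0.0324]
tool_rot: [-2.227, -2.216, 0.0]
ft_force: [0.5, 0.4, 0.0]
grip_width: 0.309
grip_force: 15.0
time: 25.85
position: [0.4608, -0.2757, 0.0317]
tool_rot: [2.227, 2.216, -0.0]
ft_force: [0.2, 0.8, 3.3]
grip_width: 0.316
grip_force: 15.0
```

```bash
python3 -m jog '[[[0,0,0,0,0,0,60],[0,0,0,0,0,0,60],[0,0,0,0,0,0,60],[0,0,0,0,0,0,60],[0,0,-20,0,0,0,60],[0,0,-60,0,0,0,60],[0,0,-105,0,0,0,60],[30,8,-112,0,0,0,60],[70,19,-112,0,0,0,60],[110,30,-112,0,0,0,60]]]'
python3 -m jog '[[[45,12,0,0,0,0,60],[90,24,0,0,0,0,60],[135,37,0,0,0,0,60],[175,48,0,0,0,0,60],[205,56,0,0,0,0,60],[217,59,10,0,0,0,60],[217,59,15,0,0,0,60],[217,59,15,0,0,0,60]]]'
python3 - <<'E'
from h import *
d=shot('side','side6.png'); W=cloud(d)
s=ctrl.get_state(); print(s['position'],s['tool_rot'])
for c in[(.461,-.2745,.121),(.549,.051,.095)]:
    m=(np.linalg.norm(W[...,:2]-c[:2],axis=-1)<.032)&(np.abs(W[...,2]-c[2])<.006); q=W[m]
    if len(q): print(len(q),(q.min(0)+q.max(0))/2,np.ptp(q,axis=0),np.median(q[:,2]))
E
```

```text
time: 26.85
position: [0.4918, -0.1651, 0.1442]
tool_rot: [2.228, 2.212, 0.0]
ft_force: [0.7, -0.2, -0.1]
grip_width: 0.687
grip_force: 0.0
time: 27.65
position: [0.5505, 0.0501, 0.1274]
tool_rot: [-2.226, -2.215, 0.003]
ft_force: [0.0, -1.2, 0.4]
grip_width: 0.688
grip_force: 0.0
[0.55087586 0.04942965 0.12785773] [-2.22839514 -2.21393947  0.0025052 ]
66 [ 0.45914842 -0.27616593  0.11911008] [0.02444512 0.03010725 0.00697981] 0.1200806903257656
101 [0.54906238 0.05124481 0.09299439] [0.02586993 0.02385984 0.00795294] 0.09462387231580087
```

Vial 1 is seated with its top at z=.120. Now vial 2.

```bash
python3 -m jog '[[[1,-2,35,0,0,0,60],[1,-2,75,0,0,0,60],[1,-2,107,0,0,0,60],[1,-2,124,0,0,0,60],[1,-2,124,0,0,0,60],[1,-2,124,0,0,0,22],[1,-2,124,0,0,0,22],[1,-2,124,0,0,0,22],[1,-2,124,0,0,0,22],[1,-2,124,0,0,0,22]]]' 15
python3 -m jog '[[[0,0,0,0,0,0,22],[0,0,0,0,0,0,22],[0,0,0,0,0,0,22]]]'
```

```text
time: 28.7
position: [0.5499, 0.0519, 0.0051]
tool_rot: [2.226, 2.215, 0.001]
ft_force: [-0.3, 0.2, -0.2]
grip_width: 0.321
grip_force: 0.8
time: 29.0
position: [0.5499, 0.052, 0.0049]
tool_rot: [2.226, 2.215, 0.001]
ft_force: [-0.3, -1.0, 4.1]
grip_width: 0.315
grip_force: 14.9
```

```bash
python3 -m jog '[[[0,0,-10,0,0,0,22],[0,0,-35,0,0,0,22],[0,0,-75,0,0,0,22],[0,0,-115,0,0,0,22],[-10,-3,-145,0,0,0,22],[-40,-12,-150,0,0,0,22],[-75,-23,-150,0,0,0,22],[-110,-33,-150,0,0,0,22],[-145,-44,-150,0,0,0,22],[-180,-54,-150,0,0,0,22]]]'
python3 -m jog '[[[-35,-11,0,0,0,0,22],[-65,-20,0,0,0,0,22],[-82,-25,5,0,0,0,22],[-86,-27,25,0,0,0,22],[-86,-27,50,0,0,0,22],[-86,-27,70,0,0,0,22],[-86,-27,80,0,0,0,22],[-86,-27,80,0,0,0,22],[-86,-27,80,0,0,0,22]]]'
```

```text
time: 30.0
position: [0.4933, -0.1288, 0.1546]
tool_rot: [-2.227, -2.216, 0.001]
ft_force: [1.3, -1.0, -1.1]
grip_width: 0.315
grip_force: 14.9
time: 30.9
position: [0.4675, -0.2135, 0.0751]
tool_rot: [2.226, 2.216, 0.0]
ft_force: [-0.2, -1.3, -1.1]
grip_width: 0.317
grip_force: 14.9
```

```bash
python3 -m jog '[[[-1,0,12,0,0,0,22],[-1,0,24,0,0,0,22],[-1,0,33,0,0,0,22],[-1,0,38,0,0,0,22],[-1,0,40,0,0,0,22],[-1,0,41,0,0,0,22],[-1,0,42,0,0,0,22],[-1,0,42,0,0,0,22],[-1,0,42,0,0,0,22]]]'
python3 -m jog '[[[0,0,0.5,0,0,0,22],[0,0,1,0,0,0,22],[0,0,1,0,0,0,22],[0,0,1,0,0,0,22]]]'
```

```text
time: 31.8
position: [0.4672, -0.2147, 0.0327]
tool_rot: [2.227, 2.215, 0.0]
ft_force: [0.3, 0.4, -1.0]
grip_width: 0.319
grip_force: 14.9
time: 32.2
position: [0.467, -0.2146, 0.0315]
tool_rot: [2.227, 2.216, -0.0]
ft_force: [-0.4, -0.2, 0.1]
grip_width: 0.317
grip_force: 14.9
```

```bash
python3 -m jog '[[[0,0,0.5,0,0,0,22],[0,0,1,0,0,0,22],[0,0,1,0,0,0,22],[0,0,1,0,0,0,22]]]'
```

```text
time: 32.6
position: [0.4672, -0.2147, 0.0309]
tool_rot: [2.227, 2.215, -0.0]
ft_force: [-0.9, 1.1, 5.4]
grip_width: 0.318
grip_force: 14.9
```

Contact at 5.4 N. I'll release, retreat up and toward +y, then check the whole scene.

```bash
python3 -m jog '[[[0,0,0,0,0,0,60],[0,0,0,0,0,0,60],[0,0,0,0,0,0,60],[0,0,0,0,0,0,60],[0,0,-20,0,0,0,60],[0,0,-60,0,0,0,60],[0,0,-105,0,0,0,60],[10,0,-150,0,0,0,60],[55,0,-180,0,0,0,60],[100,0,-200,0,0,0,60]]]'
python3 -m jog '[[[40,0,0,0,0,0,60],[80,0,0,0,0,0,60],[110,0,0,0,0,0,60],[110,0,0,0,0,0,60],[110,0,0,0,0,0,60]]]'
python3 - <<'E'
from h import *
d=shot('side','side7.png'); W=cloud(d); T=cloud(shot('top'))
for nm,x,y,z in[('b',.6085,-.2715,.124),('b',.609,-.198,.124),('v',.461,-.2745,.121),('v',.467,-.2145,.121),('jar',.4952,.4019,.044),('jar',.4477,.0721,.044),('bk',.4285,.175,.066),('cap',.437,.2875,.013)]:
  for w in(W,T):
    m=(np.linalg.norm(w[...,:2]-(x,y),axis=-1)<.034)&(np.abs(w[...,2]-z)<.005); q=w[m]
    if len(q): print(nm,len(q),np.round((q.min(0)+q.max(0))/2,4)[:2],np.median(q[:,2]).round(4))
E
```

```text
time: 33.6
position: [0.4682, -0.1177, 0.2313]
tool_rot: [2.229, 2.21, 0.002]
ft_force: [1.1, 0.5, 0.5]
grip_width: 0.687
grip_force: 0.0
time: 34.1
position: [0.468, -0.0073, 0.2291]
tool_rot: [2.225, 2.217, -0.001]
ft_force: [0.7, -1.2, 0.8]
grip_width: 0.69
grip_force: 0.0
b 96 [ 0.6008 -0.2731] 0.1235
b 219 [ 0.6059 -0.2709] 0.1237
b 130 [ 0.6079 -0.1992] 0.1235
b 218 [ 0.608  -0.1977] 0.1235
v 63 [ 0.4597 -0.2739] 0.1203
v 87 [ 0.4616 -0.2741] 0.1199
v 63 [ 0.4664 -0.2155] 0.1202
v 89 [ 0.4671 -0.2144] 0.1205
jar 1128 [0.4945 0.4012] 0.0431
jar 423 [0.4957 0.4022] 0.0436
jar 531 [0.4476 0.0717] 0.0433
jar 424 [0.448  0.0721] 0.0435
bk 226 [0.4281 0.1743] 0.066
bk 87 [0.43  0.176] 0.0669
cap 304 [0.4363 0.2875] 0.0121
cap 139 [0.4376 0.2876] 0.0126
```

View pics/side7.png

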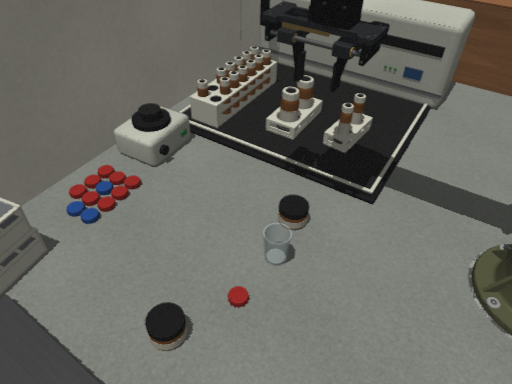

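The side view shows the bottles at (290,100) and (305,88) and the vials at (347,115) and (358,105), all upright in their wells. The jars, beaker and cap have not moved, and the gripper is clear. I'll hand the job in.

```bash
python3 -c "
from bench import ctrl
print(ctrl.close_job())"
```

```text
the job is handed in; nothing more can be done
None
```

Job handed in at about 34 s: both bottles stand upright on the floors of the wide wells and both vials on those of the narrow wells, with the jars, beaker and red cap where they were. On the first grasp the gripper briefly closed on a bottle's cap, because the fingertips sit about 37 mm above the reported TCP; I released and regripped it on the body before lifting.

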